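Clear the cracked tumbler off the banding wheel through the tip pan

ROBOT

A 6-joint arm with a two-finger parallel gripper is mounted at the origin on the work surface. World frame = base frame: x ahead of the robot, y to its left, z up, the work surface at z = 0. Lengths are in m, angles in rad, forces in N, time in s.
With the tool pointing down it reaches from about 0.425 to 0.95 m from the base axis. Payload 3.5 kg.
Tool frame: the origin (TCP) lies midway between the tips of the shut fingers; the grasp point (between the pads) lies 19 mm behind it; z points along the fingers, y is the direction in which the jaws open and shut (so a half turn about z gives the same grasp; the last joint's range is limited). The gripper opens to 85 mm and grips with 20 to 120 N. Pads are 22 mm wide; open, the fingers measure 114 mm over their backs; the gripper's body (76 mm by 85 mm) begins 54 mm behind the grasp point. The pads swing forward as they close: fully open they stand 13 mm farther back than shut.
Start: joints at [1.077, 0.286, 1.577, -0, 1.279, -0.15], TCP at [0.227, 0.635, 0.231] pointing down, gripper open.
Joint ranges: [-2.77, 2.77], [-0.9, 2.22], [0.21, 2.48], [-1.53, 4.67], [0.24, 2.81], [-2.84, 2.84]. Speed limits (rad/s): [2.79, 2.79, 3.14, 3.14, 3.14, 3.14].

INTERFACE

Orientations are given as a unit quaternion [x, y, z, w].
In Python, from plant import ctrl gives the robot as it stands.
- The arm moves only by the tool apply_moves, never from a script. Its argument "moves" is a list that holds one entry, the list of rows, each a list of 7 numbers: the shift along the tool's x, y, z in m, then the turn, a rotation vector about the tool's x, y, z in degrees, then the gripper's target within -1 to 1 (shut at 1, half-way at 0, fully open at -1). In form: [[[tx, ty, tz, ax, ay, az, hand], ...]]. A call has 1 to 12 rows; each row shifts and turns the pose as measured when the row begins, along the tool's axes as they then stand; what a row does not reach is not made up. A row lasts 1/10 s, in which the tool goes at most 50 mm and 8.59 degrees, less where a joint would pass 70% of its speed; a pose out of reach is approached as far as the arm can. A call with a gripper value outside its range is refused whole. The fingers move at their own pace and stop on an object; "force" is the grip in N (left out, the last holds). Time passes only in rows, so rows that do not move let the fingers close. It gives the time, the measured TCP pose, the force and the opening at its end, in the units of the state.
- ctrl.get_state(): the state, without advancing time (a new reading comes with each control period).
- ctrl.read_camera(name): name is "scene" or "top" or "wrist"; returns the picture (420x560x3 uint8, red, green, blue); there is no depth.
- ctrl.get_calibration(name): a dict with "camera_matrix" (3x3 intrinsics, pixels), "cam_to_world" (4x4, takes a point from camera to world coordinates). Camera axes: x right, y up, looking along -z (the intrinsics and any distortion apply to the point x, -y, -z); pixel columns grow to the right and rows downward; lengths in m; the calibration is good to about 2 mm. A picture is of the moment at which its call begins: read the wrist's pose just before it. get_calibration takes no time and is no camera call; for the wrist camera it gives the pose at the moment of the call.
- ctrl.sign_off(): hands the job in, once; it reports no verdict.
The state is a dict: "time": time; "qpos": joint angles; "dq": joint speeds; "joint_efforts": joint torques, N m; "eef_pos": TCP position; "tcp_rot": TCP orientation; "contact_force": force on the tool from outside, world axes, zero at the start; "wrist_torque": the same for the moment, N m; "opening": opening from 0.0 (shut) to 1.0 (fully open).
Only numpy, scipy, OpenCV 4.12 (cv2) and the standard library are available. Lean on these libraries where they do the work, as an engineer would, in place of code of your own. Each camera call takes 0.05 s, during which the arm holds its last target. There are 200 camera calls.

TASK

One tumbler on the freely turning wheel has cracked and fallen over: lift it off without sending the wheel spinning or upsetting the two standing ones, set it down gently inside the level tipping pan and let go of it. Then tip the pan all the way over towards the crate (it has a lever with a red knob to push) so that the tumbler tumbles into the blue scrap crate, wait for it to come to rest there, and bring the pan fully back to level. The two good tumblers stay standing on the wheel and the plaster mould and the bowl beside them stay where they are.

Things in the scene. Friction and masses are not known exactly. Their poses are not given: they have to be found in the camera images.
- tipped: the cracked tumbler, eight-sided, bisque pink-brown with black crack lines, 60 mm across flats, 110 mm long, hollow with 5 mm walls, about 0.22 kg, lying on one of its flats on the wheel at the start so that two flats stand upright, 60 mm apart. Origin: middle of the underside as it lies at the start; x axis along its length towards the mouth, z up at the start
- tipped_center (a point): the middle of the cracked tumbler, on its long axis, 30 mm from every flat; axes as tipped
- standing_a: a good tumbler of the same shape, upright on the wheel, 60 mm across flats, 110 mm tall; origin at the centre of its underside, z up
- standing_b: the other good tumbler, slightly darker, upright on the wheel, same size, origin at the centre of its underside, z up
- wheel_top (a point): centre of the top of the banding wheel, a grey metal disc of 300 mm diameter, 14 mm thick, its top 100 mm above the table; it turns almost freely about the vertical
- wheel (a joint): turn of the banding wheel about the vertical, rad, no limits, counter-clockwise from above is positive
- tipper: blue fixed stand that carries the tipping pan, with the scrap crate in one piece with it. Origin on the table straight below the middle of the pan. Its x axis runs along the pan's hinge, 145 mm above the origin; the crate lies on its -y side. Cheek plates at x = +-94 mm (8 mm thick, 50 mm wide, up to 158 mm high) hold the hinge
- crate_floor (a point): middle of the floor of the blue open scrap crate, 14 mm above the table; inside 206 mm along x and 210 mm along y; walls 83 mm high (ends), 58 mm (pan side), 103 mm (far side), above the table; axes as tipper
- pan (a joint): tilt of the pan about the hinge, rad: 0 = level (stop), 1.1 = tipped fully over towards the crate (stop). A stiff hinge, it stays where it is left; about 3 N at the knob moves it
- pan_floor (a point): middle of the pan's floor (aluminium pan, inside 156 mm along x and 148 mm along y, 160 mm above the table when level, 15 mm above the hinge); it turns with the pan. The rim stands 28 mm over the floor at both x ends and on the +y side; the -y side, towards the crate, is open. At level its axes are those of tipper
- lever_knob (a point): centre of the red ball, 26 mm across, at the end of the pan's lever: a 12 mm bar of 150 mm from the hinge axis, 138 mm out on the -x side of the pan's middle (free space 40 mm between it and the cheek plate). With the pan level the lever leans 0.55 rad from upright towards the tipper's +y; with the pan fully over it leans 0.55 rad towards -y. It turns with the pan
- mould: bystander: cream plaster mould, a cylinder of 110 mm diameter, 105 mm tall, origin under its centre
- bowl: bystander: plaster-coloured bowl, 130 mm diameter, 60 mm tall, origin under its centre
Things that resemble listed ones, but are neither listed nor needed, are in the scene too. What is shaped like the tipped but green, purple or turquoise is not meant.

How it is judged:
By the outcome, as a careful person would: the job done as asked, in the order asked, and still so for the second after the job is handed in, with the robot touching nothing.
It also fails if it takes over 69 s, if anything falls off the work surface, if the arm or the gripper's body presses on something with over 40 N, if the wrist force passes 120 N, or if a joint passes its speed limit or range.

## Working session

There is one attempt and no reset: what is moved stays moved. The work goes in short steps, Python scripts to look and compute and a tool call to move; the robot and the scene stay as the last step left them, time stands still between calls to the robot, and variables do not carry over. Pictures are saved under pics/ and viewed, about 8 in all and at most 12, crops included, and the job is handed in when it is done.

Besides the shell and the picture viewer there is one more tool, called as name([rows], argument=value, ...), one row to a line, values as JSON. apply_moves: Moves the arm, as the interface text tells. Its arguments: {"type":"object","properties":{"moves":{"type":"array","items":{"type":"array","items":{"type":"array","items":{"type":"number"}}}},"force":{"type":"number"}},"required":["moves"]}

```bash
mkdir -p pics; ls; python3 - <<'E'
from plant import ctrl
import cv2,json,numpy as np
np.set_printoptions(precision=4,suppress=True)
for n in ("scene","top"):
    im=ctrl.read_camera(n); cv2.imwrite(f"pics/{n}0.png",cv2.resize(im[:,:,::-1],(800,600),interpolation=cv2.INTER_CUBIC))
    c=ctrl.get_calibration(n); print(n,{k:(np.array(v) if not isinstance(v,str) else v) for k,v in c.items()})
print(ctrl.get_state())
E
```

```text
pics
scene {'camera_matrix': array([[469.3014,   0.    , 277.2105],
       [  0.    , 469.3014, 208.733 ],
       [  0.    ,   0.    ,   1.    ]]), 'cam_to_world': array([[-0.5084, -0.7262,  0.4627,  1.1049],
       [ 0.8611, -0.4301,  0.2711,  0.464 ],
       [ 0.0021,  0.5363,  0.844 ,  1.2624],
       [ 0.    ,  0.    ,  0.    ,  1.    ]])}
top {'camera_matrix': array([[399.9406,   0.    , 279.8968],
       [  0.    , 399.9406, 210.6293],
       [  0.    ,   0.    ,   1.    ]]), 'cam_to_world': array([[ 0.0123,  0.9883, -0.1519,  0.3298],
       [-0.9999,  0.0114, -0.0074,  0.139 ],
       [-0.0056,  0.152 ,  0.9884,  1.341 ],
       [ 0.    ,  0.    ,  0.    ,  1.    ]])}
{'time': 0.1, 'qpos': array([ 1.077 ,  0.2871,  1.578 , -0.    ,  1.2786, -0.15  ]), 'dq': array([-0.    , -0.0014, -0.0039, -0.0021, -0.0022, -0.0007]), 'joint_efforts': array([  0.0005, -40.7295, -29.3699,  -0.0002,   0.0034,   0.    ]), 'eef_pos': array([0.2272, 0.635 , 0.2301]), 'tcp_rot': array([ 0.1711,  0.9853, -0.001 , -0.0003]), 'contact_force': array([ 0.3589, -0.6983, -0.4755]), 'wrist_torque': array([-0.0225,  0.0418,  0.0139]), 'opening': 0.9991053996995766}
```

View pics/scene0.png

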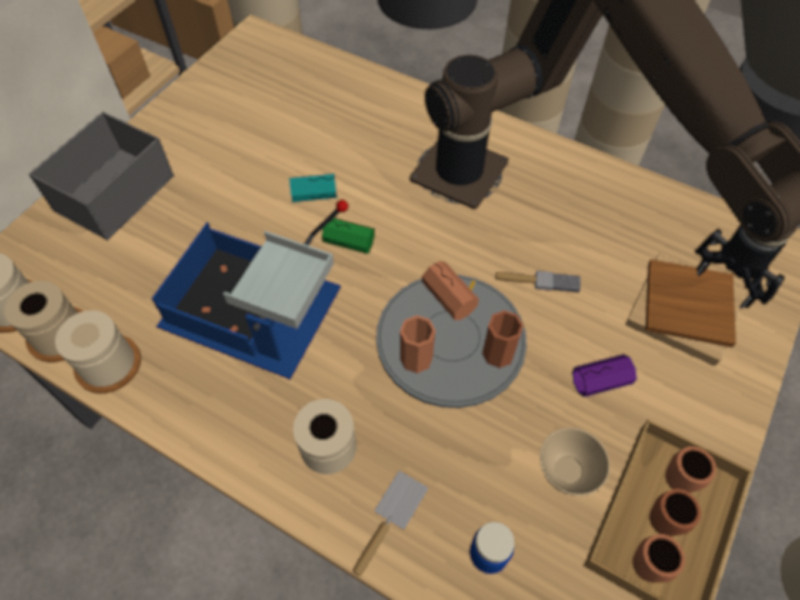

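View pics/top0.png

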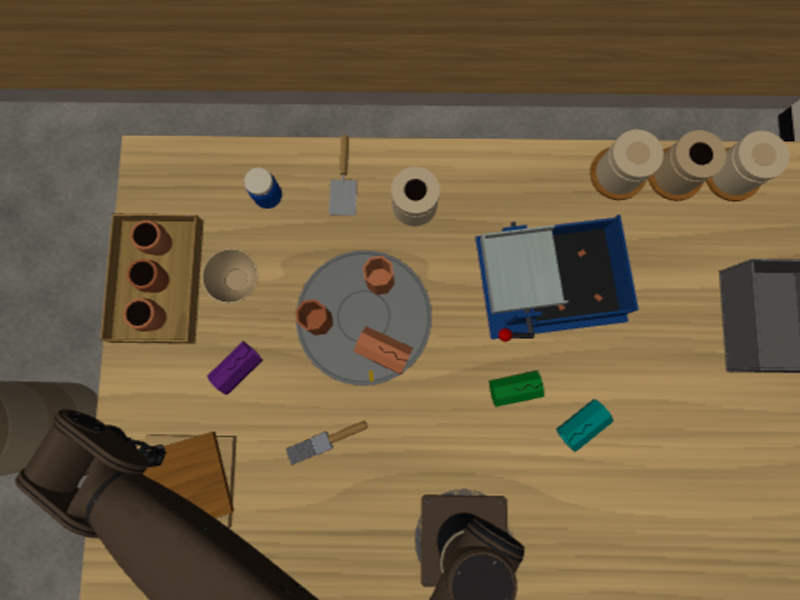

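The scene shot shows the cracked tumbler lying on the wheel, the two standing tumblers, the pan and crate, and the red knob at about (342,206). The top view puts the wheel centre near (363,316), the cracked tumbler near (384,350) and the knob near (505,335). I'll enlarge the working area next.

```bash
cat > h.py <<'E'
import numpy as np, cv2
from scipy.spatial.transform import Rotation as R
from plant import ctrl
np.set_printoptions(precision=4,suppress=True)
def ray(cal,u,v,z):
    K,T=np.array(cal["camera_matrix"]),np.array(cal["cam_to_world"])
    d=np.linalg.inv(K)@[u,v,1]; d=T[:3,:3]@[d[0],-d[1],-d[2]]; o=T[:3,3]
    return o+d*(z-o[2])/d[2]
def proj(cal,p):
    K,T=np.array(cal["camera_matrix"]),np.array(cal["cam_to_world"])
    c=T[:3,:3].T@(np.array(p,float)-T[:3,3]); q=K@[c[0],-c[1],-c[2]]; return q[:2]/q[2]
E
python3 - <<'E'
from h import *
im=cv2.imread("pics/top0.png"); 
im=ctrl.read_camera("top")[:,:,::-1]
cv2.imwrite("pics/top1.png",cv2.resize(im[145:275,200:450],None,fx=3.2,fy=3.2,interpolation=cv2.INTER_CUBIC))
w=ctrl.get_calibration("wrist"); print(w); s=ctrl.get_state()
Rt=R.from_quat(s["tcp_rot"]).as_matrix(); T=np.array(w["cam_to_world"])
print(Rt.T@(T[:3,3]-s["eef_pos"]),Rt.T@T[:3,:3])
E
```

```text
{'camera_matrix': array([[318.4254,   0.    , 279.0102],
       [  0.    , 318.4254, 209.7125],
       [  0.    ,   0.    ,   1.    ]]), 'cam_to_world': array([[ 0.3372, -0.9042, -0.2623,  0.1612],
       [ 0.9414,  0.3234,  0.0954,  0.6588],
       [-0.0015, -0.2791,  0.9603,  0.3724],
       [ 0.    ,  0.    ,  0.    ,  1.    ]])}
[ 0.0702 -0.0002 -0.1422] [[-0.0001  0.9602  0.2794]
 [ 1.      0.0002 -0.0003]
 [-0.0004  0.2794 -0.9602]]
```

View pics/top1.png

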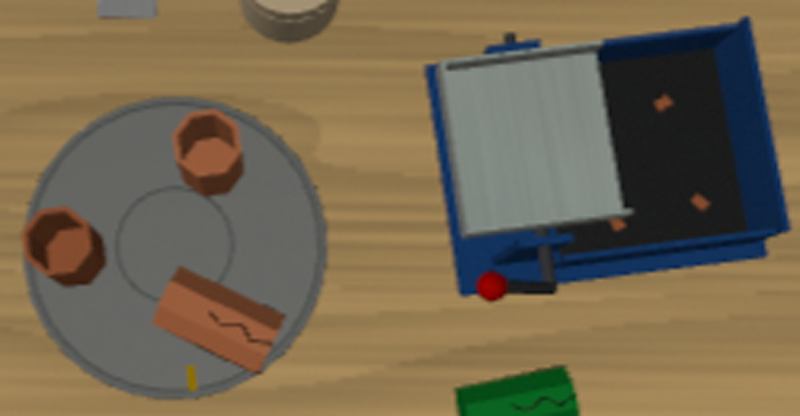

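The crop shows the cracked tumbler with corners at (178,266), (285,316), (262,373) and (153,322). The knob is at (491,286). The pan rim's +y corners are at (441,65) and (463,235).

```bash
python3 - <<'E'
from h import *
c=ctrl.get_calibration("top")
P=lambda u,v,z: ray(c,200+u/3.2-.5+.5/3.2,145+v/3.2-.5+.5/3.2,z)
print("wheel",P(175,247,.1))
print("tip c",[P(u,v,.13) for u,v in [(178,266),(285,316),(262,373),(153,322)]],P(220,319,.14))
print("knob",P(491,286,.145+.15*np.cos(.55)))
a,b=P(441,65,.188),P(463,235,.188); print("pan+y",a,b,"yaw",np.degrees(np.arctan2(-(a-b)[1],(a-b)[0])*-1-0))
print("pan -y", P(600,45,.188),P(630,212,.188))
print("floor -y",P(600,55,.16),P(624,215,.16))
print("st a",P(208,142,.21),"b",P(60,239,.21))
E
```

```text
wheel [0.4841 0.2277 0.1   ]
tip c [array([0.4622, 0.2223, 0.13  ]), array([0.4159, 0.1201, 0.13  ]), array([0.3622, 0.1412, 0.13  ]), array([0.4087, 0.2448, 0.13  ])] [0.4117 0.1812 0.14  ]
knob [ 0.4329 -0.0496  0.2729]
pan+y [ 0.646  -0.0215  0.188 ] [ 0.4872 -0.0399  0.188 ] yaw 6.626521244214163
pan -y [ 0.6667 -0.1692  0.188 ] [ 0.5101 -0.192   0.188 ]
floor -y [ 0.6651 -0.1764  0.16  ] [ 0.5116 -0.1944  0.16  ]
st a [0.5662 0.1922 0.21  ] b [0.4764 0.3226 0.21  ]
```

```bash
cat > plan.py <<'E'
# usage: plan.py x y z yaw_of_tool_y_deg rows : print rows to a tool-down pose
import sys; from h import *
from scipy.spatial.transform import Slerp
x,y,z,th=map(float,sys.argv[1:5]); n=int(sys.argv[5])
s=ctrl.get_state(); p0=np.array(s["eef_pos"]); r0=R.from_quat(s["tcp_rot"]); t=np.radians(th)
c,q=np.cos(t),np.sin(t); r1=R.from_matrix(np.array([[-q,c,0],[c,q,0],[0,0,-1]]))
sl=Slerp([0,1],R.concatenate([r0,r1])); d=np.array([x,y,z])-p0
M=r0.as_matrix(); print("now",s["time"],p0,"y-yaw",np.degrees(np.arctan2(M[1,1],M[0,1])),"F",s["contact_force"],"op",s["opening"],"dist",np.linalg.norm(d))
for i in range(n):
    a,b=sl(i/n),sl((i+1)/n)
    print(np.round(a.inv().apply(d/n),4).tolist(),np.round((a.inv()*b).as_rotvec(degrees=True),1).tolist())
E
python3 plan.py .412 .181 .27 -24.4 12
```

```text
now 0.15 [0.2273 0.6351 0.2302] y-yaw 70.29940013760113 F [-0.3255 -0.1941 -0.016 ] op 0.9995634215074856 dist 0.49180853939612457
[-0.0272, -0.0304, -0.0033] [-0.0, 0.0, 7.9]
[-0.0312, -0.0264, -0.0033] [-0.0, 0.0, 7.9]
[-0.0345, -0.0219, -0.0033] [-0.0, 0.0, 7.9]
[-0.0372, -0.0169, -0.0033] [-0.0, 0.0, 7.9]
[-0.0391, -0.0117, -0.0033] [-0.0, 0.0, 7.9]
[-0.0404, -0.0062, -0.0033] [-0.0, 0.0, 7.9]
[-0.0408, -0.0006, -0.0033] [-0.0, 0.0, 7.9]
[-0.0405, 0.005, -0.0033] [-0.0, 0.0, 7.9]
[-0.0395, 0.0106, -0.0033] [-0.0, 0.0, 7.9]
[-0.0376, 0.0159, -0.0033] [-0.0, 0.0, 7.9]
[-0.0351, 0.0209, -0.0033] [-0.0, 0.0, 7.9]
[-0.0319, 0.0255, -0.0033] [-0.0, 0.0, 7.9]
```

apply_moves([
  [[-0.027,-0.03,-0.003,0,0,7.9,-1],[-0.031,-0.026,-0.003,0,0,7.9,-1],[-0.034,-0.022,-0.003,0,0,7.9,-1],[-0.037,-0.017,-0.003,0,0,7.9,-1],[-0.039,-0.012,-0.003,0,0,7.9,-1],[-0.04,-0.006,-0.003,0,0,7.9,-1],[-0.041,-0.001,-0.003,0,0,7.9,-1],[-0.04,0.005,-0.003,0,0,7.9,-1],[-0.039,0.011,-0.003,0,0,7.9,-1],[-0.038,0.016,-0.003,0,0,7.9,-1],[-0.035,0.021,-0.003,0,0,7.9,-1],[-0.032,0.025,-0.003,0,0,7.9,-1]],
])

```text
time: 1.35
eef_pos: [0.3987, 0.1636, 0.2628]
tcp_rot: [0.856, 0.517, -0.004, 0.002]
contact_force: [0.9, -0.1, 0.2]
opening: 0.997
```

```bash
python3 plan.py .412 .181 .27 -24.4 4
```

```text
now 1.35 [0.3987 0.1636 0.2628] y-yaw -27.797017266385105 F [ 0.8968 -0.0521  0.2085] op 0.9966306398185806 dist 0.023046541783964793
[0.0054, 0.0009, -0.0018] [-0.0, 0.1, -0.8]
[0.0054, 0.001, -0.0018] [-0.0, 0.1, -0.8]
[0.0054, 0.0011, -0.0018] [-0.0, 0.1, -0.8]
[0.0053, 0.0012, -0.0018] [-0.0, 0.1, -0.8]
```

apply_moves([
  [[0.006,0.001,-0.002,0,0,-0.8,-1],[0.006,0.001,-0.002,0,0,-0.8,-1],[0.006,0.001,-0.002,0,0,-0.8,-1],[0.004,0.001,-0.002,0,0,-0.8,-1],[0,0,0,0,0,0,-1],[0,0,0,0,0,0,-1]],
])

```text
time: 1.95
eef_pos: [0.4133, 0.1814, 0.2706]
tcp_rot: [0.841, 0.541, -0.004, 0.002]
contact_force: [0.3, -1.1, -0.2]
opening: 0.998
```

```bash
python3 - <<'E'
from h import *
import json
s=ctrl.get_state(); c=ctrl.get_calibration("wrist"); im=ctrl.read_camera("wrist")
cv2.imwrite("pics/w1.png",cv2.resize(im[:,:,::-1],(800,600),interpolation=cv2.INTER_CUBIC))
json.dump({k:np.array(v).tolist() for k,v in c.items()},open("cw1.json","w")); print(s["eef_pos"],s["dq"],s["tcp_rot"])
E
```

```text
[0.4133 0.1814 0.2706] [ 0.0229  0.0075 -0.008   0.0031  0.0023 -0.0025] [ 0.8412  0.5406 -0.0043  0.0016]
```

View pics/w1.png

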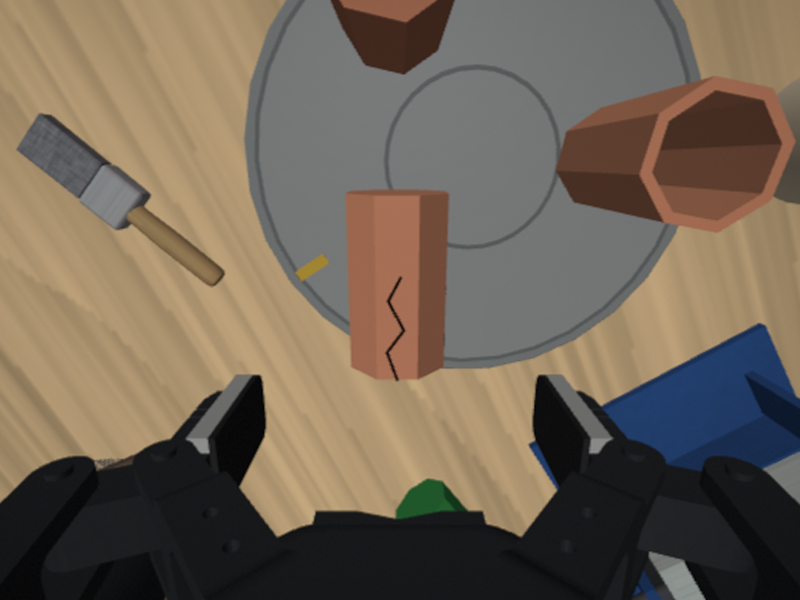

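The wrist view shows the tumbler's top flat, with corners near (374,194), (419,194), (419,379) and (380,379). It lies nearly parallel to the fingers and its outer end overhangs the wheel rim slightly.

```bash
python3 - <<'E'
from h import *
import json
c=json.load(open("cw1.json")); f=.7
q=[ray(c,(u+.5)*f-.5,(v+.5)*f-.5,.16) for u,v in [(374,194),(419,194),(419,379),(380,379)]]
q=np.array(q); print(q); m=q.mean(0); d=(q[0]+q[1]-q[2]-q[3])[:2]; print("centre",m,"len",np.linalg.norm(d)/2,"widths",np.linalg.norm(q[0]-q[1]),np.linalg.norm(q[2]-q[3]),"axis deg",np.degrees(np.arctan2(d[1],d[0])),"jaw",np.degrees(np.arctan2(d[1],d[0]))-90)
# widest silhouette check at z=.13..: outer left/right edges
for L,Rr in [((346,195),(449,195)),((351,365),(445,367))]:
    a=ray(c,(L[0]+.5)*f-.5,(L[1]+.5)*f-.5,.1425);b=ray(c,(Rr[0]+.5)*f-.5,(Rr[1]+.5)*f-.5,.1425); print((a+b)/2,np.linalg.norm(a-b))
E
python3 plan.py .413 .181 .27 -24 1
```

```text
[[0.4249 0.2378 0.16  ]
 [0.447  0.2277 0.16  ]
 [0.4025 0.1268 0.16  ]
 [0.3808 0.1367 0.16  ]]
centre [0.4138 0.1823 0.16  ] len 0.11026047814139406 widths 0.024340148844750505 0.02381398114324993 axis deg 66.31678425284315 jaw -23.68321574715685
[0.4357 0.231  0.1425] 0.05961545524165276
[0.391  0.1326 0.1425] 0.06084622052360822
now 2.0 [0.4132 0.1813 0.2706] y-yaw -24.56121996216883 F [ 0.1187 -0.0249 -0.4419] op 0.9959526517580418 dist 0.0007013589752325011
[-0.0004, -0.0001, 0.0006] [-0.1, 0.5, -0.6]
```

```bash
python3 plan.py .4136 .182 .15 -23.8 5
```

```text
now 2.0 [0.4132 0.1813 0.2706] y-yaw -24.56121996216883 F [ 0.1187 -0.0249 -0.4419] op 0.9959526517580418 dist 0.12056890584896848
[0.0004, 0.0001, 0.0241] [-0.0, 0.1, -0.2]
[0.0003, 0.0, 0.0241] [-0.0, 0.1, -0.2]
[0.0003, 0.0, 0.0241] [-0.0, 0.1, -0.2]
[0.0002, 0.0, 0.0241] [-0.0, 0.1, -0.2]
[0.0002, 0.0, 0.0241] [-0.0, 0.1, -0.2]
```

apply_moves([
  [[0.0004,0,0.024,0,0.1,-0.2,-1],[0.0003,0,0.024,0,0.1,-0.2,-1],[0.0003,0,0.024,0,0.1,-0.2,-1],[0.0002,0,0.024,0,0.1,-0.2,-1],[0.0002,0,0.02,0,0.1,-0.2,-1],[0,0,0,0,0,0,-1],[0,0,0,0,0,0,-1]],
])

```text
time: 2.7
eef_pos: [0.4127, 0.1848, 0.1521]
tcp_rot: [0.835, 0.551, 0.001, -0.0]
contact_force: [-0.2, 0.4, 0.0]
opening: 1.0
```

```bash
python3 plan.py .4136 .182 .106 -23.8 4
```

```text
now 2.7 [0.4127 0.1848 0.1521] y-yaw -23.144277978290603 F [-0.2279  0.3741  0.0081] op 1.0002526715919178 dist 0.04622691614008913
[-0.0006, 0.0005, 0.0115] [0.0, -0.0, 0.2]
[-0.0006, 0.0005, 0.0115] [0.0, -0.0, 0.2]
[-0.0006, 0.0005, 0.0115] [0.0, -0.0, 0.2]
[-0.0006, 0.0005, 0.0115] [0.0, -0.0, 0.2]
```

apply_moves([
  [[-0.001,0.0008,0.012,0,0,0.2,-1],[-0.001,0.0008,0.012,0,0,0.2,-1],[-0.0006,0.0005,0.012,0,0,0.2,-1],[0,0.0003,0.01,0,0,0,-1],[0,0,0,0,0,0,-1],[0,0,0,0,0,0,-1]],
])

```text
time: 3.3
eef_pos: [0.416, 0.1818, 0.1053]
tcp_rot: [0.838, 0.546, 0.003, 0.001]
contact_force: [0.1, -0.1, 0.8]
opening: 0.998
```

```bash
python3 plan.py .4136 .182 .106 -23.8 2; python3 - <<'E'
from h import *
im=ctrl.read_camera("wrist")
cv2.imwrite("pics/w2.png",im[:,:,::-1])
E
```

```text
now 3.3 [0.416  0.1818 0.1053] y-yaw -23.784114193027598 F [ 0.0648 -0.0615  0.8149] op 0.9980437578163671 dist 0.0025565614406928465
[-0.0004, -0.0012, -0.0004] [0.1, -0.1, 0.0]
[-0.0004, -0.0012, -0.0004] [0.1, -0.1, 0.0]
```

View pics/w2.png

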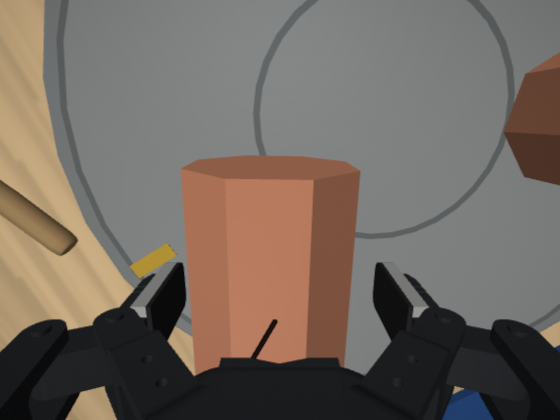

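The view shows the tumbler centred on column ~270 between pads centred on ~280, so the tool has to shift about 3 mm along −y before closing.

apply_moves([
  [[-0.0005,-0.002,0,0,0,0,-1],[0,-0.001,0,0,0,0,-1],[0,0,0,0,0,0,-1],[0,0,0,0,0,0,-1]],
])

```text
time: 3.75
eef_pos: [0.4136, 0.1829, 0.1066]
tcp_rot: [0.838, 0.546, 0.004, 0.001]
contact_force: [-0.7, -0.5, -0.4]
opening: 0.998
```

```bash
python3 plan.py .4135 .1825 .106 -23.8 1
```

```text
now 3.75 [0.4136 0.1829 0.1066] y-yaw -23.774026722966262 F [-0.6996 -0.4959 -0.3536] op 0.9984212134153461 dist 0.0007479114658852442
[-0.0004, 0.0, 0.0006] [0.4, -0.4, 0.0]
```

apply_moves([
  [[0,0,0.0005,0,0,0,-0.9],[0,0,0,0,0,0,-0.8],[0,0,0,0,0,0,-0.7],[0,0,0,0,0,0,-0.6],[0,0,0,0,0,0,-0.52],[0,0,0,0,0,0,-0.46],[0,0,0,0,0,0,-0.42],[0,0,0,0,0,0,-0.38],[0,0,0,0,0,0,-0.34],[0,0,0,0,0,0,-0.3],[0,0,0,0,0,0,-0.25],[0,0,0,0,0,0,-0.2]],
], force=30)

```text
time: 4.95
eef_pos: [0.4141, 0.1829, 0.1067]
tcp_rot: [0.838, 0.546, 0.005, 0.001]
contact_force: [-0.5, -0.0, 0.2]
opening: 0.695
```

apply_moves([
  [[0,0,0,0,0,0,0.2],[0,0,0,0,0,0,0.6],[0,0,0,0,0,0,1],[0,0,0,0,0,0,1]],
], force=40)

```text
time: 5.35
eef_pos: [0.4141, 0.1829, 0.1067]
tcp_rot: [0.838, 0.546, 0.005, 0.001]
contact_force: [-0.2, 0.4, 0.5]
opening: 0.697
```

apply_moves([
  [[0,0,-0.004,0,0,0,1],[0,0,-0.006,0,0,0,1],[0,0,-0.01,0,0,0,1],[0,0,-0.015,0,0,0,1],[0,0,-0.02,0,0,0,1],[0,0,-0.025,0,0,0,1],[0,0,-0.025,0,0,0,1],[0,0,-0.025,0,0,0,1],[0,0,-0.025,0,0,0,1],[0,0,-0.025,0,0,0,1],[0,0,-0.025,0,0,0,1],[0,0,0,0,0,0,1]],
])

```text
time: 6.55
eef_pos: [0.408, 0.1817, 0.3213]
tcp_rot: [0.837, 0.546, 0.002, 0.0]
contact_force: [0.6, 0.3, -2.8]
opening: 0.696
```

```bash
python3 - <<'E'
from h import *
ims=[ctrl.read_camera("top"),ctrl.read_camera("wrist")]
a=cv2.resize(ims[0][140:280,200:450],(500,280),interpolation=cv2.INTER_CUBIC); b=cv2.resize(ims[1],(400,300))
o=np.zeros((590,500,3),np.uint8); o[:280]=a; o[290:,:400]=b
cv2.imwrite("pics/l1.png",o[:,:,::-1])
E
python3 plan.py .5775 -.106 .36 -83.4 9
```

```text
now 6.65 [0.4064 0.1813 0.3167] y-yaw -23.750682820190754 F [ 0.1432 -0.1618 -3.7902] op 0.697381587159059 dist 0.33720993683850414
[-0.0216, 0.0302, -0.0049] [-0.0, 0.0, 6.6]
[-0.0179, 0.0325, -0.0049] [-0.0, 0.0, 6.6]
[-0.0141, 0.0344, -0.0049] [-0.0, 0.0, 6.6]
[-0.01, 0.0358, -0.0049] [-0.0, 0.0, 6.6]
[-0.0058, 0.0367, -0.0049] [-0.0, 0.0, 6.6]
[-0.0015, 0.0371, -0.0049] [-0.0, 0.0, 6.6]
[0.0028, 0.037, -0.0049] [-0.0, 0.0, 6.6]
[0.007, 0.0365, -0.0048] [-0.0, 0.0, 6.6]
[0.0112, 0.0354, -0.0048] [-0.0, 0.0, 6.6]
```

View pics/l1.png

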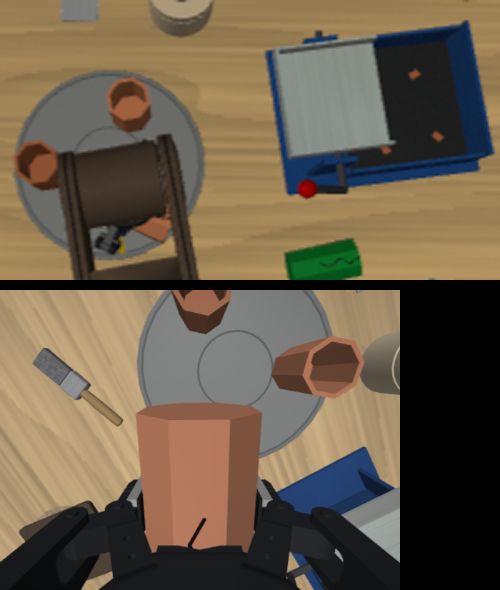

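The top view shows the pan, knob and standing tumblers unmoved, and the wheel still looks still. The wrist view shows the tumbler held square between the pads, so I'll carry it across.

```bash
python3 plan.py .578 -.107 .36 -83.4 12
```

```text
now 6.65 [0.4064 0.1813 0.3167] y-yaw -23.750682820190754 F [ 0.1432 -0.1618 -3.7902] op 0.697381587159059 dist 0.3383157685875306
[-0.0162, 0.0228, -0.0037] [-0.0, 0.0, 5.0]
[-0.0142, 0.0241, -0.0037] [-0.0, 0.0, 5.0]
[-0.0121, 0.0252, -0.0037] [-0.0, 0.0, 5.0]
[-0.0098, 0.0262, -0.0037] [-0.0, 0.0, 5.0]
[-0.0075, 0.0269, -0.0037] [-0.0, 0.0, 5.0]
[-0.0052, 0.0275, -0.0037] [-0.0, 0.0, 5.0]
[-0.0028, 0.0278, -0.0036] [-0.0, 0.0, 5.0]
[-0.0003, 0.028, -0.0036] [-0.0, 0.0, 5.0]
[0.0021, 0.0279, -0.0036] [-0.0, 0.0, 5.0]
[0.0045, 0.0276, -0.0036] [-0.0, 0.0, 5.0]
[0.0069, 0.0271, -0.0036] [-0.0, 0.0, 5.0]
[0.0092, 0.0264, -0.0036] [-0.0, 0.0, 5.0]
```

apply_moves([
  [[-0.016,0.023,-0.006,0,0,5,1],[-0.014,0.024,-0.005,0,0,5,1],[-0.012,0.025,-0.004,0,0,5,1],[-0.01,0.026,-0.004,0,0,5,1],[-0.008,0.027,-0.004,0,0,5,1],[-0.005,0.027,-0.004,0,0,5,1],[-0.003,0.028,-0.004,0,0,5,1],[0,0.028,-0.004,0,0,5,1],[0.002,0.028,-0.004,0,0,5,1],[0.004,0.028,-0.003,0,0,5,1],[0.007,0.02,-0.003,0,0,5,1],[0.006,0.012,0,0,0,4,1]],
])

```text
time: 7.85
eef_pos: [0.5583, -0.0979, 0.3236]
tcp_rot: [0.999, 0.044, -0.028, -0.006]
contact_force: [0.6, 0.3, -3.0]
opening: 0.697
```

apply_moves([
  [[0,0,0,0,0,0,1],[0,0,0,0,0,0,1]],
])

```text
time: 8.05
eef_pos: [0.557, -0.0986, 0.3178]
tcp_rot: [0.998, 0.043, -0.033, -0.008]
contact_force: [-0.2, -0.6, -2.5]
opening: 0.693
```

```bash
python3 - <<'E'
from h import *
import json
c=ctrl.get_calibration("wrist"); im=ctrl.read_camera("wrist")
cv2.imwrite("pics/w3.png",im[:,:,::-1])
json.dump({k:np.array(v).tolist() for k,v in c.items()},open("cw3.json","w"))
E
python3 plan.py .578 -.107 .36 -83.4 4
```

```text
now 8.1 [ 0.5568 -0.0984  0.3175] y-yaw -85.0405428606408 F [-0.3827 -0.4955 -3.3641] op 0.6936004509881775 dist 0.0482623432108106
[0.0044, 0.0024, -0.011] [-0.3, 0.9, -0.4]
[0.0046, 0.0025, -0.0109] [-0.3, 0.9, -0.4]
[0.0047, 0.0026, -0.0108] [-0.3, 0.9, -0.4]
[0.0049, 0.0027, -0.0107] [-0.3, 0.9, -0.4]
```

View pics/w3.png

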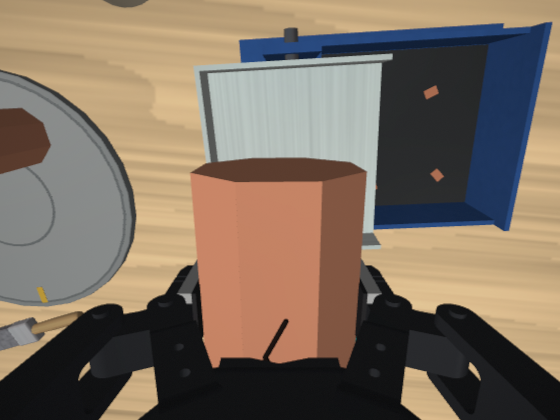

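The wrist view shows the pan's +x rim running from the (195,68) corner to the (391,55) end.

```bash
python3 - <<'E'
from h import *
import json
c=json.load(open("cw3.json"))
a,b=ray(c,195,68,.188),ray(c,392,56,.188); d=a-b
print(a,b,np.linalg.norm(d),"tipper yaw",np.degrees(np.arctan2(-d[0],d[1])))
f=ray(c,381,64,.160),ray(c,374,233,.160); print("floor -y edge",f,np.degrees(np.arctan2(*(f[0]-f[1])[1::-1])))
th=np.radians(6.6); m=(a+b)/2-np.array([np.cos(th),np.sin(th),0])*.079; print("pan mid from rim",m)
E
python3 plan.py .5785 -.107 .30 -83.4 8
```

```text
[ 0.6506 -0.0233  0.188 ] [ 0.6716 -0.1722  0.188 ] 0.15037107354314155 tipper yaw 8.022934357240953
floor -y edge (array([ 0.6684, -0.1724,  0.16  ]), array([ 0.5146, -0.1956,  0.16  ])) 8.566264187905503
pan mid from rim [ 0.5826 -0.1069  0.188 ]
now 8.1 [ 0.5568 -0.0984  0.3175] y-yaw -85.0405428606408 F [-0.3827 -0.4955 -3.3641] op 0.6936004509881775 dist 0.029207612993221835
[0.0027, 0.0013, 0.002] [-0.1, 0.5, -0.2]
[0.0027, 0.0013, 0.002] [-0.1, 0.5, -0.2]
[0.0027, 0.0014, 0.002] [-0.1, 0.5, -0.2]
[0.0027, 0.0014, 0.0021] [-0.1, 0.5, -0.2]
[0.0027, 0.0014, 0.0021] [-0.1, 0.5, -0.2]
[0.0026, 0.0014, 0.0021] [-0.1, 0.5, -0.2]
[0.0026, 0.0014, 0.0021] [-0.1, 0.5, -0.2]
[0.0026, 0.0014, 0.0022] [-0.1, 0.5, -0.2]
```

apply_moves([
  [[0.004,0.002,0.002,-0.2,0.7,-0.5,1],[0.004,0.002,0.002,-0.2,0.7,-0.5,1],[0.004,0.002,0.003,-0.2,0.7,-0.5,1],[0.004,0.002,0.003,-0.2,0.7,-0.5,1],[0.003,0.001,0.003,-0.2,0.7,-0.4,1],[0.003,0.001,0.003,-0.2,0.5,-0.3,1],[0,0,0,0,0,0,1]],
])

```text
time: 8.8
eef_pos: [0.5798, -0.1034, 0.2986]
tcp_rot: [0.997, 0.072, 0.005, 0.0]
contact_force: [-0.2, 0.0, -2.4]
opening: 0.697
```

```bash
python3 plan.py .581 -.107 .2 -82.3 6
```

```text
now 8.8 [ 0.5798 -0.1034  0.2986] y-yaw -81.73667405199538 F [-0.2498  0.0493 -2.3907] op 0.6973792933750241 dist 0.0986305622878355
[-0.0001, 0.0006, 0.0164] [0.0, -0.1, 0.1]
[-0.0, 0.0006, 0.0164] [0.0, -0.1, 0.1]
[-0.0, 0.0006, 0.0164] [0.0, -0.1, 0.1]
[0.0, 0.0006, 0.0164] [0.0, -0.1, 0.1]
[0.0001, 0.0006, 0.0164] [0.0, -0.1, 0.1]
[0.0001, 0.0006, 0.0164] [0.0, -0.1, 0.1]
```

apply_moves([
  [[0,0.0007,0.016,0,-0.1,0.1,1],[0,0.0007,0.018,0,-0.1,0.1,1],[0,0.0007,0.018,0,-0.1,0.1,1],[0,0.0007,0.018,0,-0.1,0.1,1],[0,0.0006,0.016,0,-0.1,0.1,1],[0,0.0006,0.012,0,-0.1,0.1,1],[0,0,0.006,0,0,0,1],[0,0,0,0,0,0,1]],
])

```text
time: 9.6
eef_pos: [0.5801, -0.1075, 0.1853]
tcp_rot: [0.998, 0.066, -0.001, 0.0]
contact_force: [-0.6, 0.2, -2.1]
opening: 0.698
```

```bash
python3 plan.py .581 -.107 .168 -82.3 4
```

```text
now 9.6 [ 0.5801 -0.1075  0.1853] y-yaw -82.39358462840134 F [-0.5899  0.1847 -2.1028] op 0.6980474932701126 dist 0.01733820963873689
[0.0002, -0.0001, 0.0043] [0.0, 0.0, -0.0]
[0.0002, -0.0001, 0.0043] [0.0, 0.0, -0.0]
[0.0002, -0.0001, 0.0043] [0.0, 0.0, -0.0]
[0.0002, -0.0001, 0.0043] [0.0, 0.0, -0.0]
```

apply_moves([
  [[0,0,0.004,0,0,0,1],[0,0,0.004,0,0,0,1],[0,0,0.004,0,0,0,1],[0,0,0.003,0,0,0,1],[0,0,0,0,0,0,1],[0,0,0,0,0,0,1]],
])

```text
time: 10.2
eef_pos: [0.5821, -0.1081, 0.1724]
tcp_rot: [0.998, 0.066, 0.002, 0.001]
contact_force: [0.5, -0.1, -3.8]
opening: 0.695
```

apply_moves([
  [[0,0,0.002,0,0,0,1],[0,0,0.002,0,0,0,1],[0,0,0.001,0,0,0,1],[0,0,0,0,0,0,1]],
])

```text
time: 10.6
eef_pos: [0.5824, -0.1083, 0.1676]
tcp_rot: [0.998, 0.066, 0.002, 0.002]
contact_force: [0.4, -1.1, -2.7]
opening: 0.699
```

apply_moves([
  [[0,0,0.001,0,0,0,1],[0,0,0.001,0,0,0,1],[0,0,0,0,0,0,1]],
])

```text
time: 10.9
eef_pos: [0.5827, -0.1084, 0.167]
tcp_rot: [0.998, 0.066, 0.002, 0.002]
contact_force: [0.4, -0.7, -3.4]
opening: 0.694
```

apply_moves([
  [[0,0,0.0015,0,0,0,1],[0,0,0.001,0,0,0,1],[0,0,0,0,0,0,1]],
])

```text
time: 11.2
eef_pos: [0.583, -0.1085, 0.1668]
tcp_rot: [0.998, 0.067, 0.003, 0.002]
contact_force: [-1.6, -0.5, -2.2]
opening: 0.698
```

apply_moves([
  [[-0.001,0,0.0025,0,0,0,1],[-0.001,0,0.001,0,0,0,1],[0,0,0,0,0,0,1]],
])

```text
time: 11.5
eef_pos: [0.5832, -0.1085, 0.1668]
tcp_rot: [0.998, 0.067, 0.006, 0.002]
contact_force: [-1.0, 0.2, 0.2]
opening: 0.697
```

The descent stopped at the expected 0.1667 m and the load came off the wrist, so the tumbler is resting on the pan floor. I'll release it.

apply_moves([
  [[0,0,0,0,0,0,-0.4],[0,0,0,0,0,0,-0.5],[0,0,0,0,0,0,-0.6],[0,0,0,0,0,0,-0.8],[0,0,0,0,0,0,-1],[0,0,0,0,0,0,-1],[0,0,0,0,0,0,-1],[0,0,0,0,0,0,-1]],
])

```text
time: 12.3
eef_pos: [0.5835, -0.1093, 0.1651]
tcp_rot: [0.998, 0.066, 0.006, 0.003]
contact_force: [-0.0, 0.1, -1.0]
opening: 1.001
```

apply_moves([
  [[0,0,-0.005,0,0,0,-1],[0,0,-0.01,0,0,0,-1],[0,0,-0.02,0,0,0,-1],[0,0,-0.03,0,0,0,-1],[0,0,-0.04,0,0,0,-1],[0,0,-0.045,0,0,0,-1],[0,0,-0.03,0,0,0,-1],[0,0,0,0,0,0,1],[0,0,0,0,0,0,1]],
])

```text
time: 13.2
eef_pos: [0.5806, -0.108, 0.3576]
tcp_rot: [0.998, 0.066, 0.008, 0.004]
contact_force: [0.4, -0.3, -0.6]
opening: 0.688
```

```bash
python3 - <<'E'
from h import *
im=ctrl.read_camera("wrist")
cv2.imwrite("pics/w4.png",im[:,:,::-1])
print(proj(ctrl.get_calibration("wrist"),[.433,-.049,.273]))
E
python3 plan.py .44 .06 .36 -82.3 8
```

```text
[187.0615 372.629 ]
now 13.25 [ 0.5807 -0.108   0.3578] y-yaw -82.38114070795368 F [0.0493 0.3344 1.7194] op 0.6059331366039472 dist 0.21916258734494343
[-0.0146, -0.0231, -0.0007] [0.1, -0.1, -0.0]
[-0.0146, -0.0231, -0.0006] [0.1, -0.1, -0.0]
[-0.0146, -0.0232, -0.0006] [0.1, -0.1, -0.0]
[-0.0146, -0.0232, -0.0005] [0.1, -0.1, -0.0]
[-0.0146, -0.0232, -0.0005] [0.1, -0.1, -0.0]
[-0.0146, -0.0232, -0.0004] [0.1, -0.1, -0.0]
[-0.0146, -0.0232, -0.0004] [0.1, -0.1, -0.0]
[-0.0146, -0.0232, -0.0003] [0.1, -0.1, -0.0]
```

View pics/w4.png

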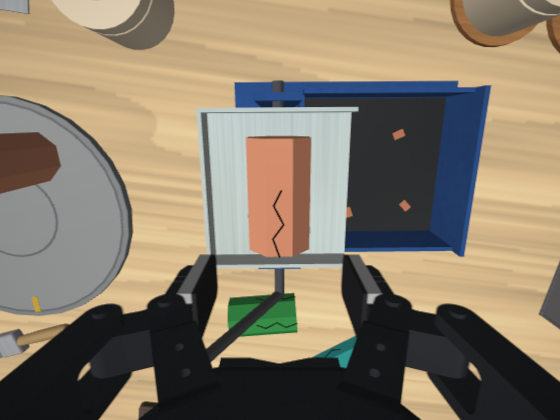

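The tumbler lies inside the pan, clear of all rims. Next I'll put the closed fingers on the +y side of the knob.

apply_moves([
  [[-0.016,-0.01,0,0,0,0,1],[-0.022,-0.016,0,0,0,0,1],[-0.025,-0.02,0,0,0,0,1],[-0.025,-0.02,0,0,0,0,1],[-0.022,-0.02,0,0,0,0,1],[-0.015,-0.016,0,0,0,0,1],[-0.005,-0.01,0,0,0,0,1],[0,0,0,0,0,0,1],[0,0,0,0,0,0,1]],
])

```text
time: 14.15
eef_pos: [0.4276, -0.0103, 0.3387]
tcp_rot: [0.998, 0.066, -0.005, -0.001]
contact_force: [-0.3, 0.9, -0.3]
opening: 0.004
```

```bash
python3 plan.py .4344 -.003 .30 -82.3 6
```

```text
now 14.15 [ 0.4276 -0.0103  0.3387] y-yaw -82.44830836886905 F [-0.3105  0.8726 -0.2733] op 0.003656534531458462 dist 0.040004292984538226
[0.0013, -0.001, 0.0064] [-0.0, 0.1, -0.0]
[0.0013, -0.001, 0.0064] [-0.0, 0.1, -0.0]
[0.0013, -0.001, 0.0065] [-0.0, 0.1, -0.0]
[0.0013, -0.001, 0.0065] [-0.0, 0.1, -0.0]
[0.0013, -0.001, 0.0065] [-0.0, 0.1, -0.0]
[0.0013, -0.001, 0.0065] [-0.0, 0.1, -0.0]
```

apply_moves([
  [[0.002,-0.002,0.006,0,0.1,0,1],[0.002,-0.002,0.01,0,0.1,0,1],[0.002,-0.002,0.012,0,0.1,0,1],[0.001,-0.001,0.012,0,0.1,0,1],[0.001,0,0.012,0,0,0,1],[0,0,0.012,0,0,0,1],[0,0,0.006,0,0,0,1],[0,0,0,0,0,0,1]],
])

```text
time: 14.95
eef_pos: [0.4355, -0.0029, 0.2588]
tcp_rot: [0.998, 0.065, -0.004, -0.002]
contact_force: [0.5, -0.8, -0.3]
opening: 0.002
```

```bash
python3 - <<'E'
from h import *
a=cv2.resize(ctrl.read_camera("scene")[120:280,90:330],(750,500),interpolation=cv2.INTER_CUBIC)
cv2.imwrite("pics/s2.png",a[:,:,::-1])
E
python3 plan.py .4344 -.003 .262 -82.3 1
```

```text
now 15.0 [ 0.4357 -0.0029  0.2594] y-yaw -82.57051174883794 F [ 0.6397 -0.2249 -0.5092] op -0.0016855150024017726 dist 0.002942308900437409
[-0.0013, -0.0001, -0.0026] [-0.3, 0.4, -0.3]
```

View pics/s2.png

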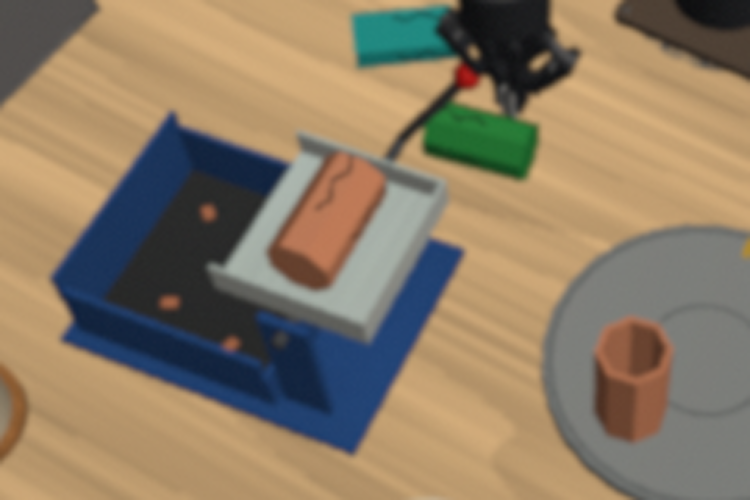

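The scene crop shows the closed fingers down beside the knob on the +y side. The pan is level and the tumbler is lying in it.

apply_moves([
  [[0,0.008,0,0,0,0,1],[0,0.01,0,0,0,0,1],[0,0.01,-0.003,0,0,0,1],[0,0.01,-0.004,0,0,0,1],[0,0.01,-0.003,0,0,0,1],[0,0.01,-0.003,0,0,0,1],[0,0.01,-0.003,0,0,0,1]],
])

```text
time: 15.7
eef_pos: [0.4469, -0.0717, 0.2831]
tcp_rot: [0.998, 0.065, 0.0, -0.008]
contact_force: [-1.5, 3.1, -0.7]
opening: -0.002
```

```bash
cat > tip.py <<'E'
from h import *
s=ctrl.get_state(); p=np.array(s["eef_pos"])-[.581,-.107,0]; t=np.radians(7.7); F=np.array(s["contact_force"])
Q=np.array([[np.cos(t),np.sin(t),0],[-np.sin(t),np.cos(t),0],[0,0,1]]); M=R.from_quat(s["tcp_rot"]).as_matrix()
print(s["time"],"tipper pos",Q@p,"F tipper",Q@F,"tool z",Q@M[:,2],"yaw",np.degrees(np.arctan2(M[1,1],M[0,1])))
E
python3 tip.py
```

```text
15.7 tipper pos [-0.1282  0.053   0.2831] F tipper [-1.068   3.241  -0.6949] tool z [ 0.002   0.0152 -0.9999] yaw -82.57000050063147
```

apply_moves([
  [[0,0.01,0,0,0,0,1],[0,0.01,0,0,0,0,1],[0,0.01,0,0,0,0,1],[0,0.01,0.001,0,0,0,1],[0,0.01,0.002,0,0,0,1],[0,0.01,0.002,0,0,0,1],[0,0.01,0.002,0,0,0,1]],
])

```text
time: 16.4
eef_pos: [0.4584, -0.1488, 0.276]
tcp_rot: [0.998, 0.064, 0.004, -0.006]
contact_force: [1.2, 2.5, 2.3]
opening: 0.003
```

```bash
python3 tip.py
```

```text
16.4 tipper pos [-0.1271 -0.025   0.276 ] F tipper [1.5563 2.2689 2.3305] tool z [ 0.008   0.0116 -0.9999] yaw -82.61846682480977
```

apply_moves([
  [[-0.001,0.009,0.001,0,0,0,1],[-0.001,0.008,0.001,0,0,0,1],[0,0.007,0.001,0,0,0,1],[0,0.006,0.001,0,0,0,1],[0,0.005,0.001,0,0,0,1],[0,0.005,0,0,0,0,1]],
])

```text
time: 17.0
eef_pos: [0.4592, -0.1808, 0.2671]
tcp_rot: [0.998, 0.064, -0.001, -0.024]
contact_force: [-3.3, 21.0, 8.9]
opening: -0.002
```

```bash
python3 tip.py
```

```text
17.0 tipper pos [-0.1306 -0.0568  0.2671] F tipper [-0.4368 21.3005  8.8908] tool z [ 0.0016  0.0488 -0.9988] yaw -82.70801277219653
```

The force rose to 21 N at the expected end position, so the pan is at its tipped stop. I'll back off, wait and look.

apply_moves([
  [[0,-0.005,0,0,0,0,1],[0,-0.01,0,0,0,0,1],[0,-0.015,-0.005,0,0,0,1],[0,-0.01,-0.015,0.5,0,0,1],[0,0,-0.025,0.5,0,0,1],[0,0,-0.03,0.5,0,0,1],[0,0,-0.02,0,0,0,1],[0,0,0,0,0,0,1],[0,0,0,0,0,0,1],[0,0,0,0,0,0,1],[0,0,0,0,0,0,1],[0,0,0,0,0,0,1]],
])

```text
time: 18.2
eef_pos: [0.451, -0.1428, 0.3646]
tcp_rot: [0.997, 0.065, -0.006, -0.033]
contact_force: [0.7, -0.4, 0.2]
opening: 0.002
```

```bash
python3 - <<'E'
from h import *
a=cv2.resize(ctrl.read_camera("scene")[120:280,90:330],(600,400),interpolation=cv2.INTER_CUBIC)
cv2.imwrite("pics/s3.png",a[:,:,::-1])
E
python3 tip.py
```

```text
18.25 tipper pos [-0.1336 -0.018   0.3645] F tipper [ 0.5084  0.0142 -0.2794] tool z [-0.0083  0.068  -0.9977] yaw -82.57467209501505
```

View pics/s3.png

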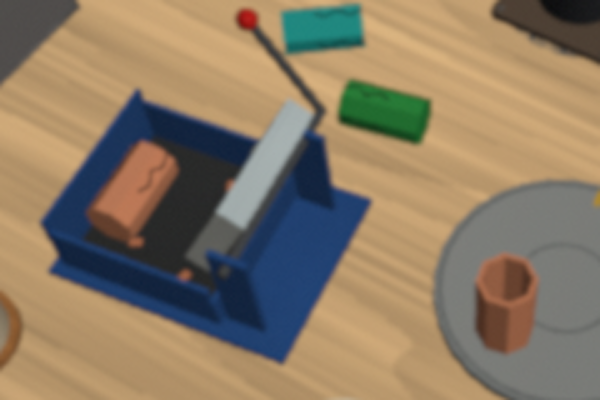

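The tumbler lies in the crate against the far wall, and the pan is tipped with the knob at crop pixel (248,19).

```bash
python3 - <<'E'
from h import *
c=ctrl.get_calibration("scene")
for a in (.50,.55): 
    y=-.15*np.sin(a); t=np.radians(7.7); print(proj(c,[.581-.138*np.cos(t)-y*np.sin(t),-.107-.138*np.sin(t)+y*np.cos(t),.145+.15*np.cos(a)]),"seen",90+248/2.5,120+19/2.5)
E
python3 plan.py .465 -.249 .35 -82.3 7
```

```text
[191.3724 127.0766] seen 189.2 127.6
[189.5328 127.3142] seen 189.2 127.6
now 18.25 [ 0.451  -0.1428  0.3645] y-yaw -82.57467209501505 F [ 0.5019  0.0822 -0.2794] op -0.0007646876374632775 dist 0.10811179227084182
[0.0, 0.0154, 0.001] [-0.6, 0.1, -0.0]
[0.0, 0.0154, 0.0012] [-0.6, 0.1, -0.0]
[0.0, 0.0154, 0.0013] [-0.6, 0.1, -0.0]
[-0.0, 0.0154, 0.0015] [-0.6, 0.1, -0.0]
[-0.0, 0.0154, 0.0016] [-0.6, 0.1, -0.0]
[-0.0, 0.0153, 0.0018] [-0.6, 0.1, -0.0]
[-0.0, 0.0153, 0.0019] [-0.6, 0.1, -0.0]
```

The knob matches the fully tipped position. I'll cross over it to the −y side and descend.

apply_moves([
  [[0,0.01,0,-0.6,0,0,1],[0,0.016,0,-0.6,0,0,1],[0,0.018,0,-0.6,0,0,1],[0,0.018,0,-0.6,0,0,1],[0,0.018,0,-0.6,0,0,1],[0,0.016,0,-0.6,0,0,1],[0,0.01,0,-0.4,0,0,1],[0,0,0,0,0,0,1],[0,0,0,0,0,0,1]],
])

```text
time: 19.15
eef_pos: [0.4653, -0.2596, 0.3582]
tcp_rot: [0.998, 0.063, -0.006, 0.004]
contact_force: [0.7, 0.2, -0.2]
opening: -0.001
```

```bash
python3 tip.py; python3 plan.py .465 -.249 .262 -82.3 7
```

```text
19.15 tipper pos [-0.1351 -0.1358  0.3582] F tipper [ 0.6831  0.1586 -0.1795] tool z [-0.0117 -0.0063 -0.9999] yaw -82.71788906762917
now 19.15 [ 0.4653 -0.2596  0.3582] y-yaw -82.71788906762917 F [ 0.6557  0.2487 -0.1795] op -0.0011170292797260378 dist 0.09675614530106982
[0.0003, -0.0016, 0.0137] [0.1, 0.1, -0.1]
[0.0003, -0.0016, 0.0137] [0.1, 0.1, -0.1]
[0.0003, -0.0016, 0.0137] [0.1, 0.1, -0.1]
[0.0003, -0.0016, 0.0137] [0.1, 0.1, -0.1]
[0.0002, -0.0016, 0.0137] [0.1, 0.1, -0.1]
[0.0002, -0.0015, 0.0137] [0.1, 0.1, -0.1]
[0.0002, -0.0015, 0.0137] [0.1, 0.1, -0.1]
```

apply_moves([
  [[0,0,0.012,0,0.1,0,1],[0,0,0.016,0,0.1,0,1],[0,0,0.018,0,0.1,0,1],[0,0,0.018,0,0,0,1],[0,0,0.016,0,0,0,1],[0,0,0.01,0,0,0,1],[0,0,0,0,0,0,1]],
])

```text
time: 19.85
eef_pos: [0.4641, -0.2556, 0.2616]
tcp_rot: [0.998, 0.066, -0.003, 0.003]
contact_force: [-0.1, -0.8, 0.8]
opening: 0.003
```

```bash
python3 tip.py
```

```text
19.85 tipper pos [-0.1357 -0.1316  0.2616] F tipper [-0.1843 -0.7907  0.7564] tool z [-0.0057 -0.0047 -1.    ] yaw -82.41532771599225
```

apply_moves([
  [[0,-0.008,0,0,0,0,1],[0,-0.01,0,0,0,0,1],[0,-0.01,0,0,0,0,1],[0,-0.01,-0.004,0,0,0,1],[0,-0.01,-0.004,0,0,0,1],[0,-0.01,-0.003,0,0,0,1],[0,-0.01,-0.003,0,0,0,1],[0,-0.01,-0.002,0,0,0,1]],
])

```text
time: 20.65
eef_pos: [0.4544, -0.1796, 0.287]
tcp_rot: [0.998, 0.067, 0.001, 0.016]
contact_force: [-1.1, -4.3, 4.4]
opening: 0.0
```

```bash
python3 tip.py
```

```text
20.65 tipper pos [-0.1352 -0.0549  0.287 ] F tipper [-1.668  -4.0829  4.3734] tool z [-0.0002 -0.032  -0.9995] yaw -82.34624182551848
```

apply_moves([
  [[0,-0.01,0.003,0.3,0,0,1],[0,-0.01,0.002,0.3,0,0,1],[0,-0.01,0.001,0.3,0,0,1],[0,-0.01,0.001,0.3,0,0,1],[0,-0.01,0.001,0.3,0,0,1],[0,-0.01,0.001,0.3,0,0,1],[0,-0.01,0.002,0,0,0,1]],
])

```text
time: 21.35
eef_pos: [0.447, -0.1039, 0.278]
tcp_rot: [0.998, 0.067, 0.005, 0.0]
contact_force: [0.4, -1.4, 1.7]
opening: 0.005
```

```bash
python3 tip.py
```

```text
21.35 tipper pos [-0.1323  0.0211  0.278 ] F tipper [ 0.259  -1.409   1.7364] tool z [ 0.0102 -0.0014 -0.9999] yaw -82.31365012121587
```

apply_moves([
  [[0,-0.008,0.001,0,0,0,1],[0,-0.008,0.001,0,0,0,1],[0,-0.007,0.001,0,0,0,1],[0,-0.006,0.001,0,0,0,1],[0,-0.006,0.001,0,0,0,1],[0,-0.006,0,0,0,0,1]],
])

```text
time: 21.95
eef_pos: [0.4415, -0.0725, 0.2711]
tcp_rot: [0.997, 0.069, 0.004, 0.021]
contact_force: [3.0, -23.1, -5.9]
opening: -0.001
```

```bash
python3 tip.py
```

```text
21.95 tipper pos [-0.1336  0.0529  0.2711] F tipper [ -0.1194 -23.286   -5.9233] tool z [ 0.0058 -0.042  -0.9991] yaw -82.10603455273557
```

The level stop pushes back with 23 N. I'll back off, rise clear and check everything.

apply_moves([
  [[0,0.005,0,0,0,0,1],[0,0.01,0,0,0,0,1],[0,0.015,0,0,0,0,1],[0,0.01,-0.015,0,0,0,1],[0,0,-0.03,0,0,0,1],[0,0,-0.04,0,0,0,1],[0,0,-0.04,0,0,0,1],[0,0,-0.02,0,0,0,1],[0,0,0,0,0,0,1],[0,0,0,0,0,0,1]],
])

```text
time: 22.95
eef_pos: [0.445, -0.1099, 0.4265]
tcp_rot: [0.998, 0.067, 0.003, 0.015]
contact_force: [0.3, 0.2, -0.3]
opening: -0.003
```

```bash
python3 - <<'E'
from h import *
a=cv2.resize(ctrl.read_camera("scene")[100:350,80:440],(792,550),interpolation=cv2.INTER_CUBIC)
cv2.imwrite("pics/s4.png",a[:,:,::-1]); c=ctrl.get_calibration("scene")
for an in (0.55,.5): 
    y=.15*np.sin(an); t=np.radians(7.7); q=proj(c,[.581-.138*np.cos(t)-y*np.sin(t),-.107-.138*np.sin(t)+y*np.cos(t),.145+.15*np.cos(an)]); print("knob expected in crop",(q-[80,100])*2.2)
t0=ctrl.get_calibration
E
python3 tip.py
```

```text
knob expected in crop [352.2481  97.0269]
knob expected in crop [347.3246  93.4833]
23.0 tipper pos [-0.1352  0.0154  0.4264] F tipper [-0.6473  0.4448 -0.1157] tool z [ 0.004  -0.0311 -0.9995] yaw -82.32534206958199
```

View pics/s4.png

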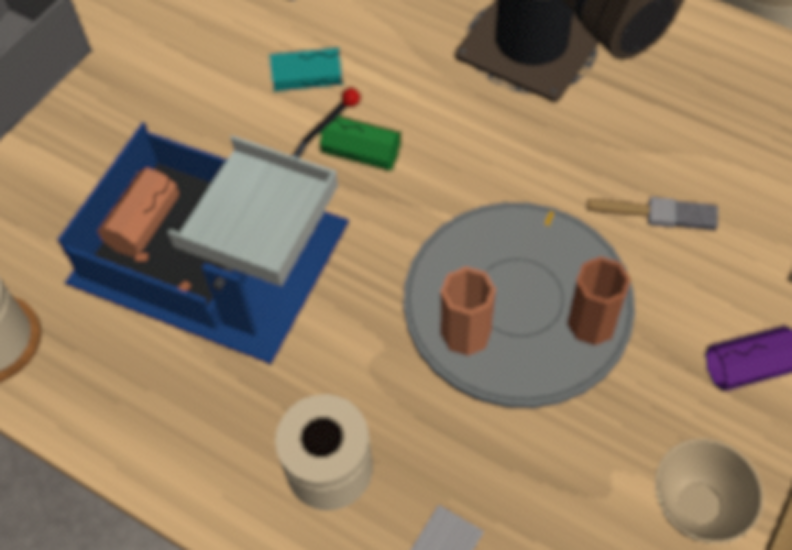

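The tumbler is in the crate, the pan is level with the knob at (351,97) as expected, and the two good tumblers, mould and bowl are in place. I'll make one numeric check of the knob against the first image, then sign off.

```bash
python3 - <<'E'
from h import *
a=cv2.imread("pics/scene0.png")[:,:,::-1].astype(int); b=cv2.resize(ctrl.read_camera("scene"),(800,600),interpolation=cv2.INTER_CUBIC).astype(int)
for i in (a,b):
    m=(i[...,0]>120)&(i[...,1]<40)&(i[...,2]<40); v,u=np.nonzero(m); print("knob",u.mean(),v.mean(),len(u))
d=np.abs(a-b).max(2)
print("bystander diffs >40:",{n:int((d[y0:y1,x0:x1]>40).sum()) for n,(x0,x1,y0,y1) in dict(wheel=(370,530,310,410),mould=(290,360,400,475),bowl=(535,612,425,498)).items()})
print(np.abs(ctrl.get_state()["dq"]).max())
E
```

```text
knob 341.69642857142856 205.66071428571428 56
knob 341.60714285714283 205.69642857142858 56
bystander diffs >40: {'wheel': 156, 'mould': 0, 'bowl': 0}
0.025328797516718224
```

```bash
python3 -c "
from plant import ctrl
print(ctrl.sign_off(), ctrl.get_state()['time'])"
```

```text
the job is handed in; nothing more can be done
the job is handed in; nothing more can be done
```

The cracked tumbler is in the scrap crate, the pan is back to level, and I handed the job in at about 23 s of the 69 s allowed. I lifted the tumbler off the wheel with a centred 40 N grip and set it down in the pan. With the fingers closed, I then pushed the lever to the tipped stop (21 N on the wrist), waited for the tumbler to settle in the crate, and pushed back to the level stop (23 N).

Last checks before handing in:
- **Pan:** the knob is within about 0.1 pixel of where it was at the start, so the pan is level.
- **Tumbler:** it was lying in the crate, in the same spot before and after the pan came back.
- **Mould and bowl:** their parts of the picture are unchanged.
- **Wheel:** both good tumblers are still standing. About 156 pixels there differ from the first picture, which I put down to the removed tumbler. I did not rule out a slight turn of the wheel.
- **Arm:** it is clear of everything and nearly still, with no contact force beyond sensor noise.

No check failed.

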